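# Load the purge cups and crack the needle valve open a quarter turn

### The arm

A 6-joint arm with a two-finger parallel gripper is mounted at the origin on the work surface. World frame = base frame: x ahead of the robot, y to its left, z up, the work surface at z = 0. Lengths are in m, angles in rad, forces in N, time in s.
With the tool pointing down it reaches from about 0.35 to 0.975 m from the base axis. Payload 17.4 kg.
Tool frame: the origin (TCP) lies at the very end of the fingers, on their centre line; the grasp point (between the pads) lies 19 mm behind it; z points along the fingers, y is the line along which they close (so a half turn about z gives the same grasp; the last joint's range is limited). The gripper opens to 85 mm and grips with 20 to 120 N. Pads are 22 mm wide; open, the fingers measure 114 mm over their backs; the gripper's body (76 mm by 85 mm) begins 54 mm behind the grasp point. The pads swing forward as they close: fully open they stand 13 mm farther back than shut.
Start: joints at [1.079, 0.116, 1.442, -0, 1.584, -0.038], TCP at [0.296, 0.607, 0.195] pointing down, gripper open.
Joint ranges: [-2.83, 2.83], [-0.83, 2.19], [0.07, 2.5], [-1.14, 4.28], [0.01, 3], [-2.97, 2.97]. Speed limits (rad/s): [1.89, 1.89, 2.22, 3.14, 3.14, 3.14].

### API

Orientations are given as a rotation vector (axis times angle).
In Python, from bench import manip, cams gives the robot as it stands. Calls block until the motion is done:
- manip.move_to(position, orientation): joint-space move of the TCP to a pose.
- manip.move_straight(position, frame=None, speed=0.15): straight line of the TCP; frame=None keeps the orientation; speed is the mean speed in m/s.
- manip.goto_joints(angles): joint-space move.
- manip.set_gripper(opening, strength=None): finger opening in m; strength is the grip in N (None keeps the last); returns when the fingers have stopped.
- manip.wait(seconds).
- manip.solve_ik(position, orientation): joint angles nearest the present ones, or None.
- cams.snapshot(name): name is "scene" or "top" or "wrist"; returns the picture (400x640x3 uint8, blue, green, red); there is no depth.
- cams.camera_info(name): a dict with "mtx" (3x3 intrinsics, pixels), "k1" (the pictures are not rectified: a ray, as slopes to the right and down, at radius r is drawn at 1 + k1 r^2 times it, then the intrinsics apply), "R" (3x3) and "t" (3): a world point X has camera coordinates R X + t. Camera axes: x right, y down, z forward; pixel columns grow to the right and rows downward; lengths in m; the calibration is good to about 2 mm. A picture is of the moment at which its call begins: read the wrist's pose just before it. camera_info takes no time and is no camera call; for the wrist camera it gives the pose at the moment of the call.
A pose or a line that the arm cannot do raises manip.Unreachable and nothing moves.
- manip.hand_in(): hands the job in; it is judged then, once.
Readings, each from a call of its own:
- manip.get_time_s(): time.
- manip.get_joints(): joint angles.
- manip.get_joint_velocities(): joint speeds.
- manip.get_joint_efforts(): joint torques, N m.
- manip.get_tool_pos(): TCP position.
- manip.get_tool_rot(): TCP orientation.
- manip.get_ft_force(): force on the tool from outside, world axes, zero at the start.
- manip.get_torque(): the same for the moment, N m.
- manip.get_opening(): finger opening in m.
- manip.get_finger_force(): force on a finger pad.
Only numpy, scipy, OpenCV 4.12 (cv2) and the standard library are available. Lean on these libraries where they do the work, as an engineer would, in place of code of your own. Each camera call takes 0.05 s, during which the arm holds its last target. There are 200 camera calls.

### The job

Set the squat jar upright down in the wide purge cup and the slender vial upright in the narrow one, without dropping them. Then turn the valve's winged thumbscrew clockwise until it seats, back it off a quarter turn and finish there still gripping the thumbscrew: do not let go at the end. Leave everything else on the bench where it is.

Things in the scene. Friction and masses are not known exactly. Their poses are not given: they have to be found in the camera images.
- jar_mid (a point): jar: squat white plastic jar with white screw cap, paper label low down; 44 mm across, 62 mm high, stands upright loose on the bench; 60 g or so. This point is at its centre, 31 mm above its underside; z axis up along the jar.
- vial_mid (a point): vial: slender white plastic vial with white screw cap; 26 mm across, 66 mm high, stands upright loose on the bench; about 30 g. This point is at its centre, 33 mm above its underside; z axis up along the vial.
- wide_cup_floor (a point): wide purge cup: open round aluminium cup fixed to the bench; bore 56 mm, wall 4 mm, rim 28 mm above the bench, flange 88 mm across and 5 mm high, brass hose nipple sticking out 30 mm along its x axis at 14 mm height. This point is the centre of the inner floor, 6 mm above the bench (22 mm below the rim). The wide and narrow cups may be found in either place.
- narrow_cup_floor (a point): narrow purge cup: the same pattern, bore 38 mm, wall 4 mm, rim 28 mm above the bench, flange 70 mm across. This point is the centre of the inner floor, 6 mm above the bench (22 mm below the rim).
- wing_grip (a point): thumbscrew: steel winged handle of the brass needle valve, on a vertical spindle: a flat bar 50 mm long, 10 mm thick, 24 mm high (z from 60 to 84 mm above the bench) with a 20 mm round hub at its middle. This point is on the spindle axis, half-way up the wings (72 mm above the bench); x axis along the wings, y axis across their thickness, z up; it turns with the handle. Below it: bonnet 22 mm across up to 54 mm, spindle 10 mm, brass body about 36 mm square up to 44 mm.
- thumbscrew (a joint): turn of the thumbscrew in rad: 0 = seated (hard stop, valve shut), negative = backed off; it grows when turned clockwise seen from above (righty-tighty). The handle does not rise or sink, turns with light friction (about 0.06 N m) and stays where it is left; it can be backed off to -4.0 rad at most. It starts about a third of a turn or more open (-2.7 to -2.1 rad).
- valve: needle valve: grey foot plate 70 x 90 x 8 mm fixed to the bench with a brass valve body and a straight steel pipe stub through it along its y axis (120 mm over the ends, 26 mm above the bench). Origin on the spindle axis at bench height. With the screw seated the wings stand square across the pipe; a quarter turn from there they lie in line with the pipe.
- glasses: bystander: pair of clear safety glasses standing on their lens rims and temple tips, about 105 x 140 x 42 mm; origin under the middle of the lenses, temples run to +x; loose, origin on its underside
- marker: bystander: white marker pen with a black cap, lying along its x axis, 140 mm long, 14 mm thick; loose, origin on its underside
- spatula: bystander: flat steel lab spatula lying along its x axis, about 210 mm long, 13 mm wide, 3 mm thick; loose, origin on its underside
- tape: bystander: roll of white paper tape lying flat, 80 mm across, 22 mm high; loose, origin on its underside
- reagent: bystander: large white reagent jar, 80 mm across, 140 mm high, far too big for the cups; loose, origin on its underside
- carton: bystander: cardboard carton 90 x 60 x 50 mm; loose, origin on its underside
- beaker: bystander: glass beaker 68 mm across, 85 mm high; loose, origin on its underside
There are look-alikes about, which are no part of the job. Leave any blue or purple look-alike of the part that bears narrow_cup_floor alone.

How it is judged:
On the way, in this order (a step that is already met when the one before it is completed fails the run):
1. the jar stands in the wide cup and the vial in the narrow cup, both let go (horizontal distance between jar_mid and wide_cup_floor below 0.01 m and z of jar_mid in the frame of wide_cup_floor between 0.025 and 0.037 m and angle between each of jar_mid, vial_mid's own z axis and vertical below 0.2 rad and contact force between each of jar, vial and the fingers below 0.05 N and horizontal distance between vial_mid and narrow_cup_floor below 0.01 m and z of vial_mid in the frame of narrow_cup_floor between 0.027 and 0.039 m), for 0.2 s.
2. the thumbscrew is turned clockwise until it seats (within 0.1 rad of the stop) (value of joint thumbscrew above -0.1 rad), for 0.1 s.
3. the thumbscrew is backed off a quarter turn and gripped there (value of joint thumbscrew between -1.92 and -1.22 rad and contact force between the fingers and thumbscrew above 2 N and distance between the grasp point and wing_grip below 0.03 m), for 0.2 s.
At the end, for the whole second after the job is handed in: Jar and vial upright (0.2 rad) on their cups' floors, within 10 mm of centre, not touched; the thumbscrew still, 1.57 +- 0.35 rad (quarter turn) back from its seat, gripped by the fingers (over 2 N, grasp point within 30 mm of the wings' middle) (all of step 1 and all of step 3 and velocity of joint thumbscrew between -0.1 and 0.1 rad/s); the arm keeps its last pose, push and grip.
It fails at once if a bystander is moved more than 25 mm (distance of any of glasses, marker, spatula, tape, reagent, carton, beaker from where it was at the start of the episode above 0.025 m).
It fails at once if the jar or the vial is dropped (falls free at more than 0.8 m/s, as from over 30 mm) ((linear speed of jar above 0.8 m/s and contact force between jar and the fingers below 0.05 N) or (linear speed of vial above 0.8 m/s and contact force between vial and the fingers below 0.05 N)).
It also fails if it takes over 72 s, if anything falls off the work surface, if the arm or the gripper's body presses on something with over 40 N, if the wrist force passes 120 N, or if a joint passes its speed limit or range.

## Working session

There is one attempt and no reset: what is moved stays moved. The work goes in short steps, each a Python script; the robot and the scene stay as the last script left them, time stands still between calls to the robot, and variables do not carry over. Pictures are saved under pics/ and viewed, at most 10 in all, crops included, and the job is handed in when it is done.

```bash
mkdir -p pics; ls; python3 - <<'E'
from bench import manip,cams
import cv2
for n in ("scene","top"):
    im=cams.snapshot(n); cv2.imwrite(f"pics/{n}0.png",im); i=cams.camera_info(n); print(n,i)
i=cams.camera_info("wrist");print(i, manip.get_tool_pos(), manip.get_tool_rot(), manip.get_time_s())
E
```

```text
pics
scene {'mtx': array([[384.68879251,   0.        , 317.55925401],
       [  0.        , 384.68879251, 200.0573424 ],
       [  0.        ,   0.        ,   1.        ]]), 'k1': 0.011442364570921931, 'R': array([[ 0.0736566 ,  0.99713667,  0.01712195],
       [ 0.72312232, -0.04157675, -0.68946753],
       [-0.68678149,  0.0631651 , -0.72411419]]), 't': array([-0.07934   , -0.38076357,  1.38879139])}
top {'mtx': array([[482.64413252,   0.        , 309.9819231 ],
       [  0.        , 482.64413252, 199.98076737],
       [  0.        ,   0.        ,   1.        ]]), 'k1': -0.1516579089244229, 'R': array([[ 0.0066913 , -0.99991188, -0.0114652 ],
       [-0.99294439, -0.00528635, -0.11846305],
       [ 0.11839201,  0.01217698, -0.99289227]]), 't': array([0.03429922, 0.60430994, 1.21444578])}
{'mtx': array([[298.57297106,   0.        , 318.88355072],
       [  0.        , 298.57297106, 199.95688117],
       [  0.        ,   0.        ,   1.        ]]), 'k1': -0.04423446215832322, 'R': array([[ 0.43738487,  0.89927335, -0.00138657],
       [ 0.85605119, -0.41588939,  0.30694035],
       [ 0.27544662, -0.13543804, -0.95172774]]), 't': array([-0.67504006, -0.04131163,  0.37908767])} [0.29579963 0.60650083 0.19382394] [-7.06638387e-01 -3.06077989e+00  1.57841608e-03] 0.1
```

View pics/top0.png

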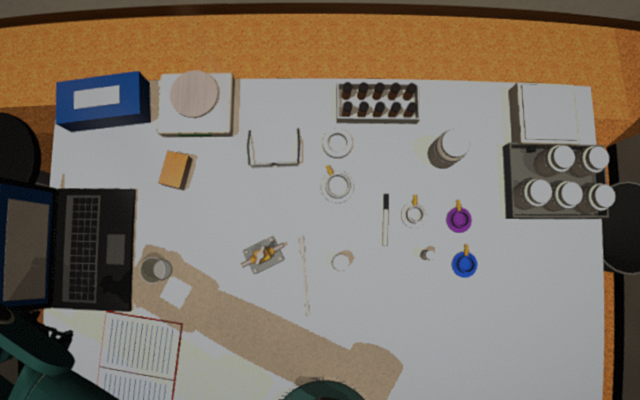

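View pics/scene0.png

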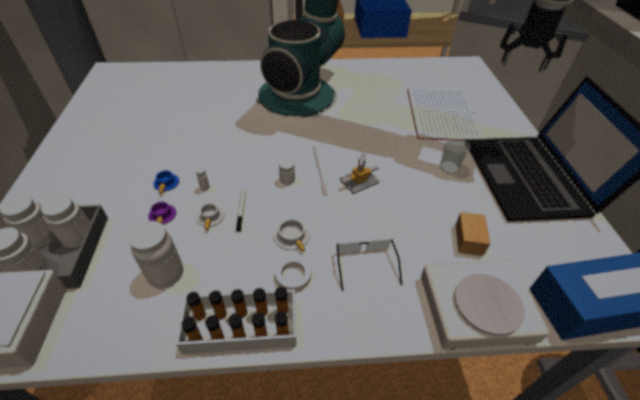

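The candidates in the top view are:
- **Jar:** (342,260). The large reagent jar at (450,147) and the rack jars at right are look-alikes.
- **Vial:** (427,254).
- **Wide cup:** (337,185). The tape roll at (338,144) is a look-alike.
- **Narrow cup:** aluminium, at (413,213). The purple (458,217) and blue (464,263) cups are look-alikes to avoid.
- **Valve:** (263,255).

I'll check these choices in one close crop.

```bash
cat > h.py <<'E'
from bench import manip,cams
import numpy as np, cv2
from scipy.spatial.transform import Rotation as Ro
def ray(info,px):
    K=info["mtx"]; k=info["k1"]
    p=cv2.undistortPoints(np.array([[px]],float),K,np.array([k,0,0,0,0.]))[0,0]
    R=info["R"]; return -R.T@info["t"], R.T@np.array([p[0],p[1],1])
def onplane(info,px,z):
    c,d=ray(info,px); return c+d*(z-c[2])/d[2]
def proj(info,X):
    p,_=cv2.projectPoints(np.array(X,float).reshape(-1,1,3),cv2.Rodrigues(info["R"])[0],info["t"],info["mtx"],np.array([info["k1"],0,0,0,0.]))
    return p[:,0]
def down(yaw):
    "tool z down; tool y axis (closing line) at world angle yaw"
    y=np.array([np.cos(yaw),np.sin(yaw),0]);z=np.array([0,0,-1.]);x=np.cross(y,z)
    return Ro.from_matrix(np.c_[x,y,z]).as_rotvec()
E
python3 - <<'E'
from h import *
i=cams.camera_info("top")
for n,p,z in [("jar",(342,259),.05),("vial",(428,253),.05),("wide",(337,185),.028),("narrow",(413,213),.028),("valve",(263,254),.07),("tape",(338,144),.02),("blue",(464,263),.03),("purple",(458,217),.03),("glass",(274,150),.04),("reag",(453,142),.14),("spat1",(301,238),0),("spat2",(307,314),0),("mk1",(386,195),0),("mk2",(385,245),0)]:
    print(n,onplane(i,p,z).round(3))
im=cams.snapshot("top"); c=cv2.resize(im[125:325,230:490],None,fx=3,fy=3,interpolation=cv2.INTER_CUBIC); cv2.imwrite("pics/c1.png",c)
print(Ro.from_rotvec(manip.get_tool_rot()).as_matrix().round(2))
w=cams.camera_info("wrist");T=Ro.from_rotvec(manip.get_tool_rot()).as_matrix()
print("cam in tool",T.T@(-w["R"].T@w["t"]-manip.get_tool_pos()),"axis",T.T@w["R"].T)
E
```

```text
jar [ 0.452 -0.044  0.05 ]
vial [ 0.468 -0.264  0.05 ]
wide [ 0.645 -0.032  0.028]
narrow [ 0.572 -0.231  0.028]
valve [0.464 0.154 0.07 ]
tape [ 0.757 -0.036  0.02 ]
blue [ 0.442 -0.364  0.03 ]
purple [ 0.562 -0.351  0.03 ]
glass [0.735 0.133 0.04 ]
reag [ 0.736 -0.311  0.14 ]
spat1 [0.507 0.061 0.   ]
spat2 [0.308 0.044 0.   ]
mk1 [ 0.623 -0.165  0.   ]
mk2 [ 0.49  -0.161  0.   ]
[[-0.9   0.44 -0.  ]
 [ 0.44  0.9  -0.  ]
 [ 0.   -0.   -1.  ]]
cam in tool [ 0.07783178  0.00048741 -0.1786982 ] axis [[ 1.13102687e-03 -9.51710113e-01 -3.06996063e-01]
 [ 9.99999300e-01  1.18292031e-03  1.70323471e-05]
 [ 3.46942019e-04 -3.06995867e-01  9.51710784e-01]]
```

View pics/c1.png

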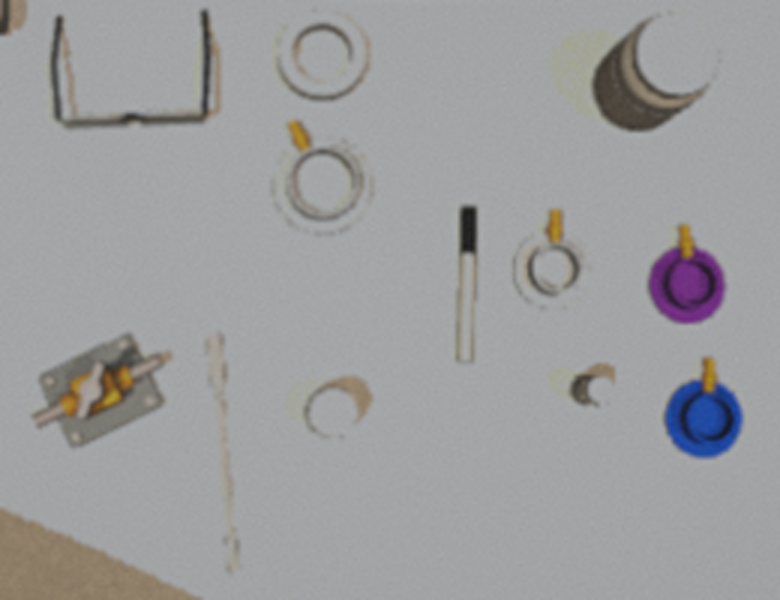

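The crop confirms the choices: jar cap at crop (333,410), vial cap (601,391), wide cup (325,184) with the tape roll above it, aluminium narrow cup (552,268), wings at (92,388). Next I'll fly over these with the wrist camera.

```bash
python3 - <<'E'
from h import *
import pickle
i=cams.camera_info("top")
tg={"valve":onplane(i,(230+92/3,125+388/3),.084),"jar":onplane(i,(230+333/3,125+410/3),.062),"wide":onplane(i,(230+325/3,125+184/3),.028),
"narrow":onplane(i,(230+552/3,125+268/3),.028),"vial":onplane(i,(230+601/3,125+391/3),.066)}
out={};tiles=[]
for n,p in tg.items():
    manip.move_to([p[0],p[1],.20],down(np.pi/2)); manip.wait(.15)
    w=cams.camera_info("wrist"); im=cams.snapshot("wrist"); out[n]=(w,im,p)
    u,v=proj(w,p)[0].round().astype(int); x0=np.clip(u-65,0,510);y0=np.clip(v-65,0,270)
    t=cv2.resize(im[y0:y0+130,x0:x0+130],(260,260),interpolation=cv2.INTER_CUBIC); cv2.putText(t,f"{n} {x0},{y0}",(3,12),0,.4,(0,0,255),1); tiles.append(t); print(n,p.round(4),u,v,manip.get_tool_pos().round(4))
pickle.dump(out,open("w.pkl","wb"))
tiles.append(tiles[0]*0)
cv2.imwrite("pics/m1.png",np.vstack([np.hstack(tiles[:3]),np.hstack(tiles[3:])]));print(manip.get_time_s())
E
```

```text
valve [0.4626 0.1582 0.084 ] 318 184 [0.4625 0.1587 0.1999]
jar [ 0.4458 -0.0411  0.062 ] 318 178 [ 0.4461 -0.04    0.1999]
wide [ 0.6414 -0.0359  0.028 ] 319 172 [ 0.6408 -0.036   0.201 ]
narrow [ 0.5688 -0.2339  0.028 ] 318 171 [ 0.5694 -0.2326  0.1999]
vial [ 0.4619 -0.2663  0.066 ] 318 179 [ 0.4625 -0.2659  0.1998]
5.8833
```

View pics/m1.png

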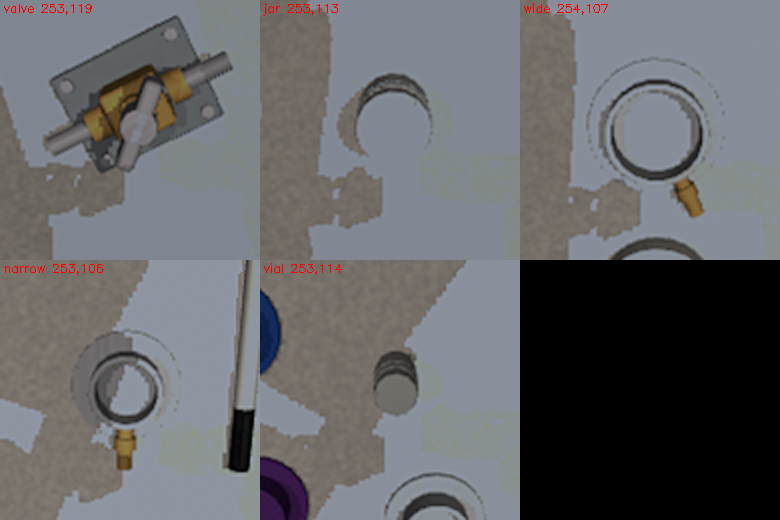

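The montage shows the vial cap at tile (396,394), the jar cap at (394,121) and wings running from (128,165) to (150,85). The bores centre near (657,134) for the wide cup and (125,389) for the narrow one. I'll convert these and check them by overlaying the known circles.

```bash
cat > loc.py <<'E'
from h import *
import pickle
W=pickle.load(open("w.pkl","rb"))
off={"valve":(253,119,0,0),"jar":(253,113,260,0),"wide":(254,107,520,0),"narrow":(253,106,0,260),"vial":(253,114,260,260)}
def pt(n,u,v,z):
    x0,y0,a,b=off[n]; return onplane(W[n][0],((u-a+.5)/2-.5+x0,(v-b+.5)/2-.5+y0),z)
P={"vial":pt("vial",396,394,.066),"jar":pt("jar",394,125,.062),"wide":pt("wide",657,135,.028),"narrow":pt("narrow",125,389,.028)}
w1,w2=pt("valve",128,165,.084),pt("valve",150,85,.084)
P["wing"]=(w1+w2)/2; P["wyaw"]=np.arctan2(*(w2-w1)[[1,0]])
q1,q2=pt("valve",47,146,.026),pt("valve",231,61,.030)
P["pipeyaw"]=np.arctan2(*(q2-q1)[[1,0]]); P["hub"]=pt("valve",139,127,.084)
E
python3 - <<'E'
from loc import *
for k,v in P.items(): print(k,np.round(v,4))
print("wing len",np.linalg.norm(w1-w2),"pipe",np.linalg.norm(q1-q2),(q1+q2)/2)
a=np.linspace(0,2*np.pi,90); tl=[]
for n,cs in {"wide":((.028,.028),(.028,.032),(.005,.044)),"narrow":((.028,.019),(.028,.023),(.005,.035)),"jar":((.062,.022),),"vial":((.066,.013),)}.items():
    w,im,_=W[n]; x0,y0=off[n][:2]
    t=cv2.resize(im[y0+20:y0+110,x0+15:x0+115],None,fx=4,fy=4,interpolation=cv2.INTER_CUBIC)
    t=cv2.resize(t,(400,300)) if 0 else t[:300]
    for z,r in cs:
        c=P[n]; X=np.c_[c[0]+r*np.cos(a),c[1]+r*np.sin(a),0*a+z]; p=(proj(w,X)-[x0+15,y0+20]+.5)*4
        for q in p.round().astype(int): cv2.circle(t,tuple(int(s) for s in q),0,(0,0,255),-1)
    tl.append(t)
cv2.imwrite("pics/o1.png",np.vstack([np.hstack(tl[:2]),np.hstack(tl[2:])]))
E
```

```text
vial [ 0.4639 -0.2638  0.066 ]
jar [ 0.4423 -0.0389  0.062 ]
wide [ 0.6441 -0.0318  0.028 ]
narrow [ 0.5675 -0.2368  0.028 ]
wing [0.4603 0.1622 0.084 ]
wyaw 2.8858
pipeyaw 2.02
hub [0.4609 0.1623 0.084 ]
wing len 0.0433430685130698 pipe 0.12211687644633047 [0.46149657 0.16136649 0.028     ]
```

View pics/o1.png

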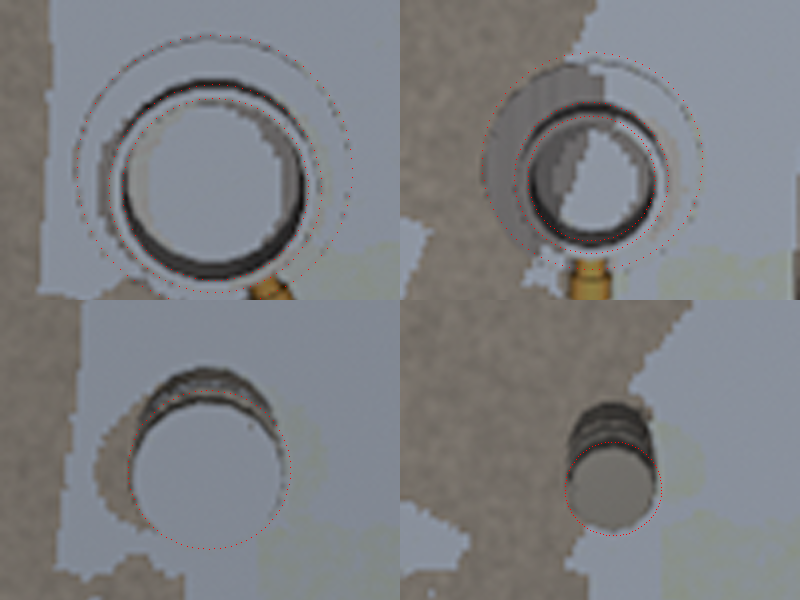

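The overlaid circles fit; the narrow cup shifts about +1.5 mm in x and the jar and vial about -1 mm in y. The wing and pipe angles give a screw position of about -2.44 rad, which agrees with the stated start range. Placing the vial first.

```bash
cat > pp.py <<'E'
from loc import *
yaw=np.pi/2
def pick_place(src,dst,h,op,rel):
    manip.set_gripper(op,25)
    manip.move_to([*src,.12],down(yaw)); manip.move_straight([*src,h],speed=.12)
    manip.set_gripper(0,25); print("grip",manip.get_opening(),manip.get_finger_force())
    manip.move_straight([*src,h+.07],speed=.15); print("lifted",manip.get_opening(),manip.get_finger_force())
    manip.move_straight([*dst,h+.07],speed=.2); manip.wait(.2)
    print("tcp",manip.get_tool_pos(),"ft",manip.get_ft_force())
    cv2.imwrite(f"pics/pre_{h}.png",cams.snapshot("wrist"))
    manip.move_straight([*dst,h+.0075],speed=.08); manip.wait(.2)
    print("tcp",manip.get_tool_pos(),"ft",manip.get_ft_force())
    manip.set_gripper(rel); manip.move_straight([*dst,.16],speed=.15); manip.wait(.1)
    cv2.imwrite(f"pics/post_{h}.png",cams.snapshot("wrist")); print(manip.get_time_s())
E
python3 - <<'E'
from pp import *
v=P["vial"][:2]+[0,-.001]; n=P["narrow"][:2]+[.0015,0]
pick_place(v,n,.030,.06,.06)
im=cv2.imread("pics/post_0.03.png"); pre=cv2.imread("pics/pre_0.03.png")
cv2.imwrite("pics/m2.png",np.hstack([pre[:,120:520],im[:,120:520]]))
E
```

```text
grip -0.00026895363481875675 0.0
lifted 0.0005618594702433905 0.0
tcp [ 0.56822264 -0.23720786  0.1002207 ] ft [0.21627612 0.71566529 1.00776082]
tcp [ 0.56921385 -0.23690337  0.03802389] ft [ 0.37548164  0.3164651  -0.3973647 ]
12.5833
```

View pics/m2.png

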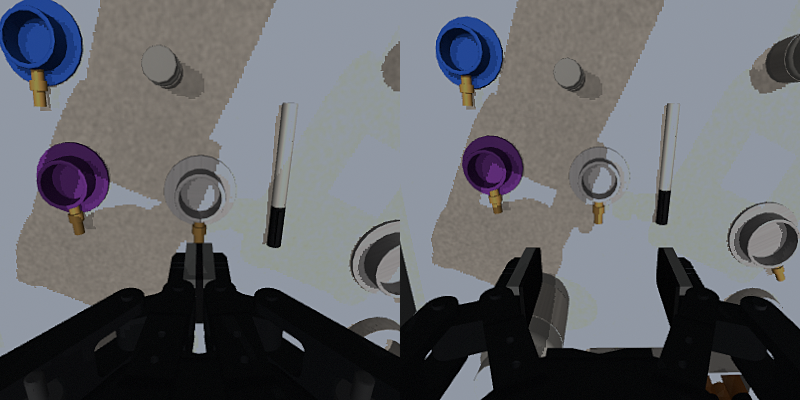

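The right picture shows the vial still standing on the bench at about (288,73) full-image, and the narrow cup empty at (320,175). The grip missed, so I'll check where the vial and fingertips really are.

```bash
python3 - <<'E'
from pp import *
w=cams.camera_info("wrist"); im=cams.snapshot("wrist")
tp=np.array(manip.get_tool_pos()); print("tcp",tp,"->px",proj(w,tp), "rot",Ro.from_rotvec(manip.get_tool_rot()).as_matrix().round(3).tolist())
print("vial cap",onplane(w,(568-280,73),.066),"cup",onplane(w,(320,177),.028), "ocup px",proj(w,P["narrow"]), "vial exp px",proj(w,P["vial"]))
it=cams.camera_info("top"); print("top proj vial",proj(it,P["vial"]), "tcp",proj(it,tp))
t=cams.snapshot("top"); s=cams.snapshot("scene")
isc=cams.camera_info("scene"); print("scene vial",proj(isc,P["vial"]),"tcp",proj(isc,tp))
a=cv2.resize(t[180:300,360:493],(400,360));b=cv2.resize(s[140:260,140:273],(400,360))
cv2.imwrite("pics/m3.png",np.hstack([a,b]))
E
```

```text
tcp [ 0.56870448 -0.2366847   0.15904597] ->px [[318.67537877 229.57357566]] rot [[-1.0, 0.0, -0.001], [0.0, 1.0, 0.001], [0.001, 0.001, -1.0]]
vial cap [ 0.46543258 -0.26279458  0.066     ] cup [ 0.5649143  -0.23532061  0.028     ] ocup px [[318.60711872 179.34355541]] vial exp px [[286.77812314  71.07989024]]
top proj vial [[429.35980707 254.52275135]] tcp [[426.436541   209.37928729]]
scene vial [[199.97141671 169.48388158]] tcp [[197.44352682 169.29486547]]
```

View pics/m3.png

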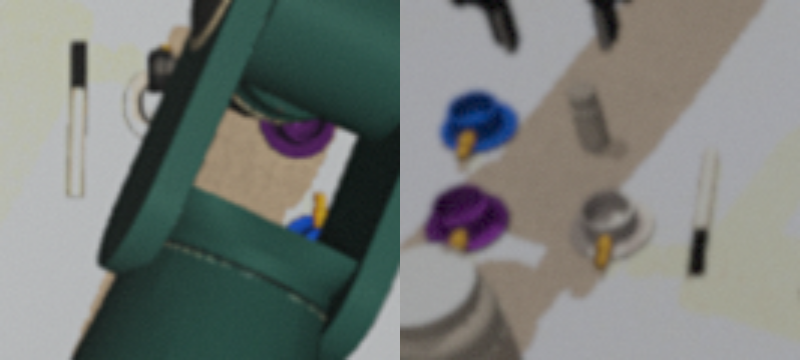

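The vial is where I measured it (0.465, -0.263). In both the wrist and scene pictures the fingertips sit well above the reported TCP: scene about (193,156) against a projected (197,169). So the fingers passed over the vial. I'll triangulate the closed fingertips.

```bash
python3 - <<'E'
from pp import *
import pickle
manip.set_gripper(0,25); manip.wait(.2)
w=cams.camera_info("wrist"); im=cams.snapshot("wrist"); s=cams.snapshot("scene"); 
isc=cams.camera_info("scene"); tp=np.array(manip.get_tool_pos())
for dz in (0,.02,.04,.06): print(dz,"wrist",proj(w,tp+[0,0,dz]).round(1),"scene",proj(isc,tp+[0,0,dz]).round(1))
pickle.dump((w,im,s,tp),open("tip.pkl","wb"))
a=cv2.resize(im[200:300,268:368],(400,400),interpolation=cv2.INTER_CUBIC); b=cv2.resize(s[115:185,160:230],(400,400),interpolation=cv2.INTER_CUBIC)
cv2.imwrite("pics/m4.png",np.clip(np.hstack([a,b])*1.8,0,255).astype(np.uint8)); print(manip.get_opening(),manip.get_joints())
E
```

```text
0 wrist [[318.8 229.3]] scene [[197.3 169.1]]
0.02 wrist [[318.7 243. ]] scene [[195.4 162.3]]
0.04 wrist [[318.7 259.9]] scene [[193.4 155.3]]
0.06 wrist [[318.7 281.5]] scene [[191.4 148.1]]
-0.0003073677978848476 [-4.35756253e-01  5.79373200e-05  1.61833161e+00  2.85476997e-05
  1.52322170e+00 -2.00657624e+00]
```

View pics/m4.png

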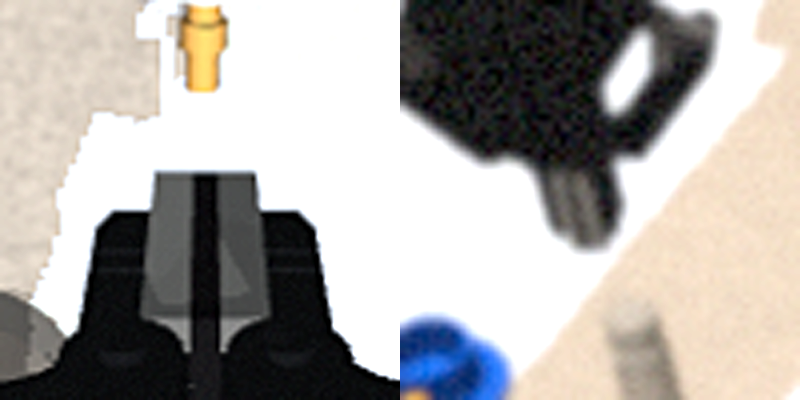

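The closed tip is at wrist (319,243) and scene (193,158). Allowing for the finger's edges, both put the real tip about 40 mm above the reported TCP, consistent with clearing the 66 mm vial. I'll confirm with a gentle touch on clear bench.

```bash
python3 - <<'E'
from pp import *
manip.move_to([.40,-.15,.05],down(yaw)); manip.wait(.2); f0=np.array(manip.get_ft_force()); print(f0,manip.get_tool_pos())
z=.05
manip.move_straight([.40,-.15,.006],speed=.1)
z=.006; 
try:
  while z>-.055:
    f=np.array(manip.get_ft_force())-f0
    if abs(f[2])>5: break
    z-=.002; manip.move_straight([.40,-.15,z],speed=.05)
except manip.Unreachable as e: print("unreach",e)
print("contact cmd z",z,"tcp",manip.get_tool_pos(),"f",np.array(manip.get_ft_force())-f0)
manip.move_straight([.40,-.15,.15],speed=.2); print(manip.get_time_s())
E
```

```text
[ 0.02195929  0.20393181 -0.03666918] [ 0.40087532 -0.15045071  0.05062745]
contact cmd z -0.03800000000000002 tcp [ 0.40024522 -0.15012463 -0.03684861] f [-8.09461546  2.63793007 19.36298641]
21.9
```

Contact came at a reported z of about -0.037, so the true fingertips are about 36 mm above the reported TCP. I'll put that offset into my helper and retry the vial, gripping a little higher.

```bash
cat > pp.py <<'E'
from loc import *
yaw=np.pi/2; D=.036   # real tip z = reported z + D
def line(p,z,s): manip.move_straight([p[0],p[1],z-D],speed=s)
def pick_place(name,src,dst,h,op,rel):
    manip.set_gripper(op,25)
    manip.move_to([*src,.12-D],down(yaw)); f0=np.array(manip.get_ft_force())
    line(src,h+.012,.2); print("df",np.array(manip.get_ft_force())-f0)
    if abs(manip.get_ft_force()[2]-f0[2])>6: line(src,.12,.1); raise SystemExit("bump")
    line(src,h,.08)
    manip.set_gripper(0,25); o=manip.get_opening(); print("grip",o,manip.get_finger_force())
    if o<.015: line(src,.16,.15); raise SystemExit("missed")
    line(src,h+.06,.2); print("lifted",manip.get_opening(),manip.get_finger_force())
    line(dst,h+.06,.25); manip.wait(.15)
    cv2.imwrite(f"pics/pre_{name}.png",cams.snapshot("wrist"))
    line(dst,h+.02,.15); line(dst,h+.0075,.05); manip.wait(.15)
    print("tcp",manip.get_tool_pos(),"ft",np.array(manip.get_ft_force())-f0)
    manip.set_gripper(rel); line(dst,.16,.25)
    cv2.imwrite(f"pics/post_{name}.png",cams.snapshot("wrist")); print(manip.get_time_s())
E
python3 - <<'E'
from pp import *
v=P["vial"][:2]+[0.0005,-.0003]; n=P["narrow"][:2]+[.0005,.0005]
pick_place("vial",v,n,.036,.06,.06)
cv2.imwrite("pics/m5.png",np.hstack([cv2.imread(f"pics/{k}_vial.png")[:,120:520] for k in("pre","post")]))
E
```

```text
df [-0.92696035  0.02235346 -0.41187769]
grip 0.024446515296626847 24.639466738517513
lifted 0.02450489182300096 24.59109310271799
tcp [ 0.56808016 -0.23633483  0.00773179] ft [-0.95058051  0.48388715 -1.56487596]
27.6583
```

View pics/m5.png

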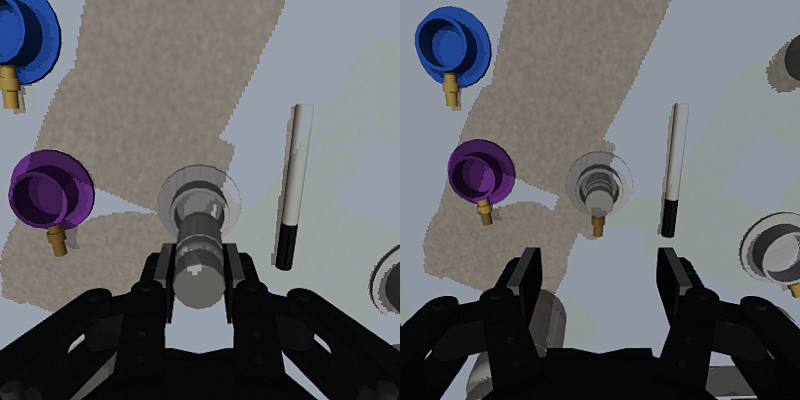

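The vial stands in the narrow cup, cap at right-hand picture (598,200), well clear of the purple and blue cups. Jar next, with a numeric check of the vial first.

```bash
python3 - <<'E'
from pp import *
w=cams.camera_info("wrist"); c=onplane(w,(318,203),.072); print("vial-cup",(c-P["narrow"])[:2])
j=P["jar"][:2]+[0,-.001]; n=P["wide"][:2]
pick_place("jar",j,n,.034,.075,.07)
w=cams.camera_info("wrist"); print("exp cap px",proj(w,[*n,.068]))
cv2.imwrite("pics/m6.png",np.hstack([cv2.imread(f"pics/{k}_jar.png")[:,120:520] for k in("pre","post")]))
E
```

```text
vial-cup [-8.35319535e-04  4.47833799e-05]
df [-0.31193111  0.6490703   1.71660803]
grip 0.04239098356753043 24.826860688626766
lifted 0.04183041807243586 25.558424508199096
tcp [ 0.64416356 -0.03181947  0.00564367] ft [-0.38846404  0.72918664 -0.56236881]
33.7667
exp cap px [[318.7465805  203.05688607]]
```

View pics/m6.png

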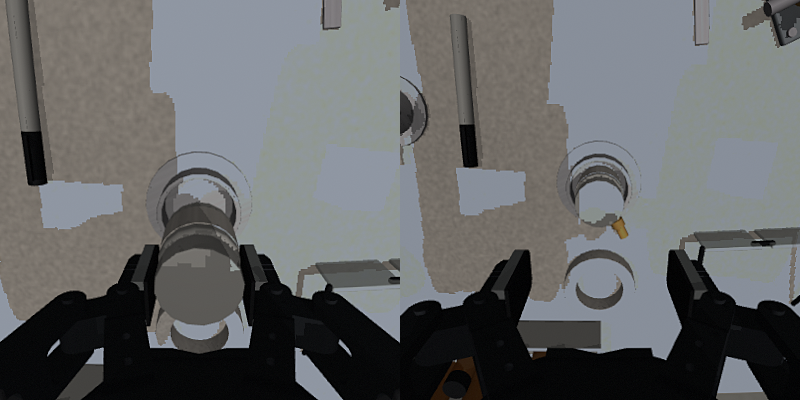

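The jar stands centred in the wide cup, cap at right-hand (600,203), against a predicted (599,203). Now I'll grip the thumbscrew and turn it clockwise until it seats.

```bash
cat > valve.py <<'E'
from pp import *
ax=np.array([.461,.162])
def turn(d):
    q=np.array(manip.get_joints()); q[5]+=d; manip.goto_joints(q)
E
python3 - <<'E'
from valve import *
import json
manip.set_gripper(.05,50)
ty=P["wyaw"]-np.pi/2
manip.move_to([*ax,.13-D],down(ty)); print("q",np.round(manip.get_joints(),3))
f0=np.array(manip.get_ft_force()); line(ax,.065,.12); print("df",np.array(manip.get_ft_force())-f0)
manip.set_gripper(0,50); print("grip",manip.get_opening(),manip.get_finger_force(),manip.get_ft_force())
q0=np.array(manip.get_joints()); qs=q0.copy()
t0=manip.get_torque()[2]; d=0
def go(x):
    q=q0.copy(); q[5]+=x; manip.goto_joints(q)
go(.3); print("t@.3",manip.get_torque()[2]-t0); go(1.9); print("t@1.9",manip.get_torque()[2]-t0,manip.get_ft_force())
x=2.2; go(x)
while x<2.75:
    t=manip.get_torque()[2]-t0; print(round(x,2),round(t,2),end="; ")
    if abs(t)>.6: break
    x+=.06; go(x)
manip.wait(.15)
print("\nstop x",x,manip.get_torque(),manip.get_opening(),manip.get_finger_force(),manip.get_time_s())
json.dump([list(q0),x],open("v.json","w"))
cv2.imwrite("pics/seat.png",cams.snapshot("wrist"))
E
```

```text
q [ 0.285 -0.255  1.957 -0.     1.439 -1.03 ]
df [-0.64385391 -0.62734037  1.21574512]
grip 0.018150007247123328 48.65442752838135 [-2.78671457 -4.25053992  6.35820075]
t@.3 -0.0016271718009720493
t@1.9 -0.04801751396218699 [-9.92367925 -6.73815131  5.39335563]
2.2 -0.04; 2.26 -0.03; 2.32 -0.14; 2.38 0.47; 2.44 -0.04; 2.5 0.53; 2.56 -0.09; 2.62 -0.07; 2.68 0.39; 2.74 0.23; 
stop x 2.8000000000000007 [ 0.85108928 -0.34337392  0.74849254] 0.01750074426676577 53.005549859608436 41.0833
```

The torque becomes erratic from about 2.4 rad, the predicted seat, and ends at 0.75 N m, so the pads probably slip on the hub at the stop. I've used all my picture views, so I'll measure the wing's direction by casting circle samples at wing height into the saved wrist image.

```bash
cat >> valve.py <<'E'
def ringprint(im,w,r=.020,z=.084,step=5):
    hsv=cv2.cvtColor(cv2.GaussianBlur(im,(3,3),0),cv2.COLOR_BGR2HSV)
    R=Ro.from_rotvec(manip.get_tool_rot()).as_matrix(); print("tool x yaw deg",np.degrees(np.arctan2(R[1,0],R[0,0])).round(1),"r",r)
    for a in range(-180,180,step):
        t=np.radians(a); p=proj(w,[ax[0]+r*np.cos(t),ax[1]+r*np.sin(t),z])[0]
        u,v=p.round().astype(int)
        if 0<=u<640 and 0<=v<400: print(a,tuple(int(k) for k in hsv[v,u]),end=" ")
    print()
E
python3 - <<'E'
from valve import *
w=cams.camera_info("wrist"); im=cv2.imread("pics/seat.png")
for r in (.017,.022,.035): ringprint(im,w,r,step=8)
print(manip.get_tool_pos(), manip.get_torque()[2])
E
```

```text
tool x yaw deg 5.0 r 0.017
-180 (108, 31, 164) -172 (109, 30, 164) -164 (130, 8, 96) -156 (160, 7, 117) -148 (160, 6, 118) -140 (150, 8, 34) -132 (105, 36, 14) -124 (120, 36, 7) -116 (90, 36, 7) -108 (90, 32, 8) -100 (105, 64, 8) -92 (105, 73, 7) -84 (60, 5, 49) -76 (0, 0, 43) -68 (0, 0, 43) -60 (0, 0, 43) -52 (60, 6, 44) -44 (0, 0, 43) -36 (0, 0, 36) -28 (150, 51, 5) -20 (150, 8, 33) -12 (135, 13, 38) -4 (150, 7, 38) 4 (120, 7, 36) 12 (150, 4, 63) 20 (150, 4, 69) 28 (165, 8, 68) 36 (150, 4, 59) 44 (0, 0, 36) 52 (0, 0, 43) 60 (0, 0, 43) 68 (0, 0, 44) 76 (0, 0, 44) 84 (0, 0, 44) 92 (0, 0, 44) 100 (105, 57, 9) 108 (120, 36, 7) 116 (105, 64, 8) 124 (120, 57, 9) 132 (90, 36, 7) 140 (120, 43, 12) 148 (0, 0, 4) 156 (86, 12, 155) 164 (83, 13, 152) 172 (102, 21, 157) 
tool x yaw deg 5.0 r 0.022
-180 (108, 31, 164) -172 (108, 31, 164) -164 (108, 31, 165) -156 (128, 9, 111) -148 (135, 7, 69) -140 (120, 39, 13) -132 (90, 36, 7) -124 (90, 36, 7) -116 (60, 32, 8) -108 (105, 57, 9) -100 (105, 34, 15) -92 (120, 57, 9) -84 (105, 64, 8) -76 (105, 64, 8) -68 (120, 43, 12) -60 (105, 43, 12) -52 (90, 36
[... 642 characters left out ...]
 7) -116 (105, 64, 8) -108 (105, 57, 9) -100 (90, 32, 8) -92 (16, 27, 125) -84 (17, 29, 124) -76 (17, 28, 126) -68 (17, 29, 123) -60 (15, 28, 127) -52 (17, 29, 122) -44 (165, 6, 89) -36 (90, 4, 65) -28 (18, 156, 80) -20 (18, 154, 93) -12 (17, 113, 45) -4 (18, 156, 80) 4 (18, 163, 50) 12 (17, 158, 50) 20 (18, 163, 50) 28 (18, 168, 47) 36 (105, 11, 95) 44 (102, 14, 88) 52 (110, 16, 49) 60 (30, 7, 116) 68 (160, 9, 87) 76 (170, 6, 119) 84 (81, 12, 145) 92 (86, 12, 151) 100 (79, 13, 152) 108 (98, 18, 158) 116 (105, 57, 9) 124 (120, 36, 7) 132 (105, 64, 8) 140 (105, 64, 8) 148 (105, 64, 8) 156 (120, 32, 8) 164 (103, 19, 158) 172 (108, 31, 164) 
[0.46164496 0.16194927 0.03014913] 0.7935995905392007
```

The wing lies at about 25° (near side 24°, far side -154°), and the pipe predicts a seat at 25.7°. So it is seated, with the pads slipped about 20° around the hub. Backing off a quarter turn now and checking the angle the same way.

```bash
python3 - <<'E'
from valve import *
for _ in range(3): turn(-.53)
manip.wait(.3)
w=cams.camera_info("wrist"); im=cams.snapshot("wrist"); cv2.imwrite("pics/end.png",im)
for r in (.017,.022): ringprint(im,w,r,step=6)
print(manip.get_tool_pos(),manip.get_torque()[2],manip.get_opening(),manip.get_finger_force(),manip.get_joint_velocities(),manip.get_time_s())
E
```

```text
tool x yaw deg 96.3 r 0.017
-180 (60, 10, 25) -174 (90, 8, 34) -168 (120, 16, 16) -162 (120, 32, 8) -156 (120, 57, 9) -150 (105, 51, 10) -144 (105, 57, 9) -138 (120, 28, 9) -132 (120, 43, 6) -126 (90, 21, 12) -120 (120, 28, 9) -114 (15, 29, 70) -108 (16, 29, 113) -102 (16, 30, 110) -96 (15, 28, 110) -90 (18, 28, 109) -84 (18, 28, 111) -78 (17, 31, 116) -72 (150, 4, 62) -66 (165, 7, 76) -60 (165, 7, 77) -54 (165, 7, 75) -48 (150, 10, 51) -42 (0, 0, 5) -36 (90, 23, 11) -30 (120, 43, 6) -24 (90, 51, 5) -18 (120, 32, 8) -12 (120, 57, 9) -6 (105, 64, 8) 0 (90, 7, 36) 6 (0, 0, 46) 12 (60, 5, 50) 18 (60, 5, 50) 24 (60, 5, 50) 30 (60, 5, 50) 36 (0, 0, 49) 42 (60, 5, 50) 48 (0, 0, 50) 54 (0, 0, 43) 60 (120, 51, 5) 66 (150, 10, 25) 72 (120, 7, 35) 78 (0, 0, 38) 84 (150, 6, 41) 90 (120, 8, 31) 96 (150, 9, 58) 102 (150, 8, 98) 108 (160, 7, 109) 114 (160, 7, 107) 120 (165, 5, 102) 126 (165, 7, 71) 132 (60, 5, 47) 138 (60, 5, 50) 144 (60, 5, 50) 150 (60, 5, 50) 156 (0, 0, 49) 162 (0, 0, 35) 168 (105, 16, 32) 174 (90, 12, 22) 
tool x yaw deg 96.3 r 0.022
-180 (105, 73, 7) -174 (120, 32, 8) -168 (10
[... 466 characters left out ...]
1, 10) -6 (105, 57, 9) 0 (105, 57, 9) 6 (90, 43, 6) 12 (90, 43, 6) 18 (0, 0, 6) 24 (105, 73, 7) 30 (105, 46, 11) 36 (120, 28, 9) 42 (105, 46, 11) 48 (16, 80, 54) 54 (20, 15, 51) 60 (60, 5, 50) 66 (18, 161, 73) 72 (18, 156, 100) 78 (18, 153, 120) 84 (18, 154, 106) 90 (18, 161, 73) 96 (135, 16, 32) 102 (150, 9, 82) 108 (160, 7, 107) 114 (165, 10, 107) 120 (150, 5, 101) 126 (19, 156, 119) 132 (0, 0, 49) 138 (110, 12, 62) 144 (18, 16, 79) 150 (15, 26, 20) 156 (105, 64, 8) 162 (90, 85, 6) 168 (100, 96, 8) 174 (105, 73, 7) 
[0.46069731 0.16281333 0.03010969] 0.07091889643134731 0.017482132538781586 50.502542374888435 [-0.00091098 -0.00061315  0.00069045 -0.00040994 -0.00142937  0.00130567] 43.2083
```

The wings now lie at about 115° (near side 112°, far side -64°), in line with the pipe and 90° back from the seat. The arm is still and the grip is 50 N at 43 s, so I'm handing in.

```bash
python3 -c "
from bench import manip
print(manip.hand_in())"
```

```text
the job is handed in; nothing more can be done
None
```

I handed the job in at about 43 s of the 72 s limit, and no verdict came back: the jar is in the wide cup, the vial is in the narrow cup, and the thumbscrew was seated, backed off about 90° by wrist-camera measurement and is still gripped at 50 N.

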